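Push home the hinge pin and hold the test kiln's sprung lid at its marker

ROBOT

A 7-joint arm with a two-finger parallel gripper is mounted at the origin on the work surface. World frame = base frame: x ahead of the robot, y to its left, z up, the work surface at z = 0. Lengths are in m, angles in rad, forces in N, time in s.
With the tool pointing down it reaches from about 0.4 to 0.875 m from the base axis. Payload 19.3 kg.
Tool frame: the origin (TCP) lies at the very end of the fingers, on their centre line; the grasp point (between the pads) lies 19 mm behind it; z points along the fingers, y is the direction in which the jaws open and shut (so a half turn about z gives the same grasp; the last joint's range is limited). The gripper opens to 85 mm and grips with 20 to 120 N. Pads are 22 mm wide; open, the fingers measure 114 mm over their backs; the gripper's body (76 mm by 85 mm) begins 54 mm behind the grasp point. The pads swing forward as they close: fully open they stand 13 mm farther back than shut.
Start: joints at [-1.365, 0.521, -0.036, 1.599, 0.021, 1.021, -0.113], TCP at [0.17, 0.601, 0.231] pointing down, gripper open.
Joint ranges: [-2.91, 2.91], [-0.3, 2.13], [-1.5, 1.42], [0.17, 2.43], [-1.26, 4.41], [0.16, 1.93], [-2.52, 2.52]. Speed limits (rad/s): [1.89, 1.89, 2.39, 2.39, 3.01, 3.01, 3.01].

INTERFACE

Orientations are given as [roll, pitch, yaw] about the fixed x, y, z axes, in that order (R = Rz(yaw) Ry(pitch) Rx(roll)).
In Python, from workcell import bot, grab_frame, calibration, workorder gives the robot as it stands.
- The arm moves only by the tool move_arm, never from a script. Its arguments are lists of equal length, an entry for each row: "jaw": the closure in counts, from 0 (fully open) to 255 (shut); "dp": the shift along the tool's x, y, z in units of 800 mm (1.0 is 800 mm), a list of three; "rotation": the turn, a rotation vector about the tool's x, y, z in units of pi rad (1.0 is pi rad), a list of three. In form: {"jaw": [jaw, ...], "dp": [[dx, dy, dz], ...], "rotation": [[rx, ry, rz], ...]}. A call has 1 to 10 rows; each row shifts and turns the commanded pose from where the row before left it, along the tool's axes as they then stand; what a row does not reach is not made up. A row lasts 1/8 s, in which the tool goes at most 62.5 mm and 10.7 degrees, less where a joint would pass 70% of its speed; a pose out of reach is approached as far as the arm can. A call with a number of a shift or a turn outside -1 to 1 is refused whole. A call with a gripper value outside its range is refused whole. The fingers move at their own pace and stop on an object; "squeeze" is the grip in N (left out, the last holds). Time passes only in rows, so rows that do not move let the fingers close. It gives the time, the measured TCP pose, the force and the opening at its end, in the units of the state.
- bot.observe(): the state, without advancing time (a new reading comes with each control period).
- grab_frame(name): name is "scene" or "top" or "wrist"; returns the picture (400x640x3 uint8, blue, green, red); there is no depth.
- calibration(name): a dict with "camera_matrix" (3x3 intrinsics, pixels), "T" (4x4, takes a point from camera to world coordinates). Camera axes: x right, y down, z forward; pixel columns grow to the right and rows downward; lengths in m; the calibration is good to about 2 mm. A picture is of the moment at which its call begins: read the wrist's pose just before it. calibration takes no time and is no camera call; for the wrist camera it gives the pose at the moment of the call.
- workorder.job_done(): hands the job in, once; it reports no verdict.
The state is a dict: "clock": time; "qpos": joint angles; "qd": joint speeds; "joint_efforts": joint torques, N m; "position": TCP position; "tool_rot": TCP orientation; "force": force on the tool from outside, world axes, zero at the start; "moment": the same for the moment, N m; "grip_width": finger opening in m.
Only numpy, scipy, OpenCV 4.12 (cv2) and the standard library are available. Lean on these libraries where they do the work, as an engineer would, in place of code of your own. Each camera call takes 0.05 s, during which the arm holds its last target. There are 200 camera calls.

TASK

The headed hinge pin of the small test kiln has crept out of its hinge: with the lid still shut, push it back through the fork and lug until its head seats fully home. Then raise the lid by its handle, against its spring, until the pointer on the lid stands at the marker on the quadrant, and finish still holding it there by the handle, steady, so that the test tiles inside can be looked over. Do not shift the marker, and leave everything else on the table where it is.

Things in the scene. Friction and masses are not known exactly. Their poses are not given: they have to be found in the camera images.
- kiln: bench test kiln, fixed to the table: octagon 260 mm across flats, steel jacket, lid seam 165 mm and lid top 204 mm above the table. Origin: centre of its underside; z up, x parallel to the hinge axis and roughly away from the robot (up to 0.3 rad off). -y flat: lid handle; +y flat: hinge; +x flat: quadrant. Place and yaw differ each time
- lid_hinge (a point): point on the lid's hinge axis, half-way along the hinge, at (0, 175, 165) mm in the kiln frame. The axis runs along the kiln's x. A bolted strap beside it stands 6 mm above the lid top
- lid (a joint): lid angle, rad: 0 shut, grows as the handle end rises (about the kiln's -x through lid_hinge), stops at 0.75. A spring and the lid's weight (0.9 kg, varying by a fifth) drive it shut: about 7 N upward at the handle starts it, about 9 N holds it at 0.4 rad; let go, it falls shut
- handle: the lid's handle: wooden grip 16 mm in diameter, 80 mm long, parallel to the kiln's x, free to revolve on its rod between two posts 96 mm apart, 47 mm clear of the lid's -y flat. Origin: its middle, with the lid shut at (0, -189, 184) mm in the kiln frame; it swings with the lid, 364 mm from the hinge axis. Its x is the kiln's x; its y and z revolve with the grip
- hinge_pin (a joint): how far the headed hinge pin is in, m: 0 is 40 mm short of home, 0.040 fully home with its head against the hinge cheek (hard stop). It starts 26 to 40 mm short, slides along the kiln's x only, in towards +x, with about 5 N of steady friction, and stays where it is left
- pin_head (a point): centre of the outer (robot-side) face of the pin's head, a steel disc 22 mm in diameter and 9 mm thick on a 10 mm shank, axis along the kiln's x, 165 mm above the table, its rim 30 mm clear of the lid's +y flat. Fully home this face is at (-56, 175, 165) mm in the kiln frame. Nothing stands in front of it; the hinge's near cheek (at x = -47 mm) stops it
- pointer_tip (a point): tip of the small steel pointer on the lid's +x edge, 155 mm from the hinge axis; it climbs along the quadrant with the lid
- marker_tip (a point): inner tip of the marker, 155 mm from the hinge axis: where the pointer's tip comes when the lid is at the marked angle. The quadrant is a slotted metal arc beside the kiln's +x flat, rising to 285 mm above the table; the marker is a 12 mm wide steel block with a black thumb-screw (17 mm) on that arc
- marker (a joint): the marked angle: the value of lid (rad) at which the pointer stands at the marker; different each time, 0.22 to 0.42
- mug_mid (a point): a terracotta mug, 76 mm across and 85 mm tall with a side handle; point at its middle. A bystander: leave it where it is
- post_tall_mid (a point): a cream kiln post (cylinder), 34 mm across, 75 mm tall; point at its middle. A bystander: leave it where it is
- post_short_mid (a point): a cream kiln post (cylinder), 34 mm across, 40 mm tall; point at its middle. A bystander: leave it where it is
- bowl_mid (a point): a pale biscuit-fired bowl, 110 mm across, 45 mm tall; point at its middle. A bystander: leave it where it is
- jar_mid (a point): an amber glaze jar with a white cap, 60 mm across, 70 mm tall; point at its middle. A bystander: leave it where it is
- rib_mid (a point): a flat wooden throwing rib lying down, 100 x 50 x 6 mm; point at its middle. A bystander: leave it where it is
- loop_tool_mid (a point): a loop trimming tool lying down, about 180 mm long, 13 mm thick wooden handle; point at its middle. A bystander: leave it where it is

How it is judged:
By the outcome, as a careful person would: the job done as asked, in the order asked, and still so for the second after the job is handed in, while the arm keeps its last pose, push and grip.
It also fails if it takes over 54 s, if anything falls off the work surface, if the arm or the gripper's body presses on something with over 40 N, if the wrist force passes 120 N, or if a joint passes its speed limit or range.

## Working session

There is one attempt and no reset: what is moved stays moved. The work goes in short steps, Python scripts to look and compute and a tool call to move; the robot and the scene stay as the last step left them, time stands still between calls to the robot, and variables do not carry over. Pictures are saved under pics/ and viewed, about 8 in all and at most 12, crops included, and the job is handed in when it is done.

Besides the shell and the picture viewer there is one more tool, called after ">>>" in YAML: its name, and indented under it one key for each argument. move_arm: Moves the arm, as the interface text tells. Shifts and turns lie within -1 to 1; 1 stands for 800 mm of shift or pi rad of turn. Its arguments: {"type":"object","properties":{"jaw":{"type":"array","items":{"type":"number"}},"dp":{"type":"array","items":{"type":"array","items":{"type":"number","minimum":-1,"maximum":1}}},"rotation":{"type":"array","items":{"type":"array","items":{"type":"number","minimum":-1,"maximum":1}}},"squeeze":{"type":"number"}},"required":["jaw","dp","rotation"]}

```bash
mkdir -p pics; ls
python3 - <<'E'
from workcell import bot, grab_frame, calibration
import cv2
s=bot.observe();print(s)
for n in("scene","top"):
    cv2.imwrite(f"pics/{n}0.png",grab_frame(n));c=calibration(n);print(n,c["camera_matrix"],c["T"])
E
```

```text
pics
{'clock': 0.0, 'qpos': array([-1.36517293,  0.52203075, -0.03635587,  1.59999909,  0.02121532,
        1.02109179, -0.1127947 ]), 'qd': array([-8.08740414e-04, -1.45926636e-03,  4.05714428e-05, -2.23352993e-03,
       -6.89381149e-04,  2.89758055e-03,  7.60503863e-04]), 'joint_efforts': array([ 1.02288239e-03, -9.27113271e+01,  1.98077068e+00, -3.69916248e+01,
        1.79238390e-02,  8.47980904e-03, -5.36359096e-06]), 'position': array([0.17014429, 0.60104697, 0.23071817]), 'tool_rot': array([-3.14045203e+00,  8.01597055e-05,  2.86579717e+00]), 'force': array([ 0.40106143, -0.14233489,  0.21936613]), 'moment': array([-0.05004265, -0.02920698,  0.02294961]), 'grip_width': 0.08540575342883205}
scene [[401.0807281    0.         316.34764552]
 [  0.         401.0807281  200.8038255 ]
 [  0.           0.           1.        ]] [[ 0.52796818  0.62940502 -0.57017446  1.17650105]
 [ 0.84911562 -0.40377425  0.34054224 -0.33464573]
 [-0.01588277 -0.66393951 -0.74761759  0.95123892]
 [ 0.          0.          0.          1.        ]]
top [[385.81920778   0.         325.58005804]
 [  0.         385.81920778 194.05589607]
 [  0.           0.           1.        ]] [[-2.55847837e-02 -9.96169551e-01  8.36160546e-02  4.74081208e-01]
 [-9.99671601e-01  2.56166392e-02 -6.92040853e-04  3.24361902e-02]
 [-1.45257228e-03 -8.36063009e-02 -9.96497806e-01  1.15248821e+00]
 [ 0.00000000e+00  0.00000000e+00  0.00000000e+00  1.00000000e+00]]
```

View pics/scene0.png

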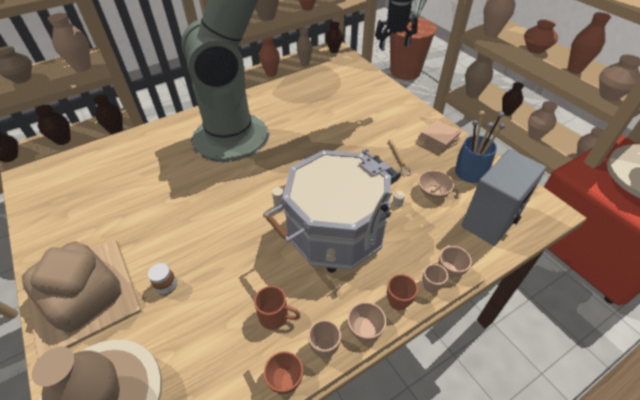

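View pics/top0.png

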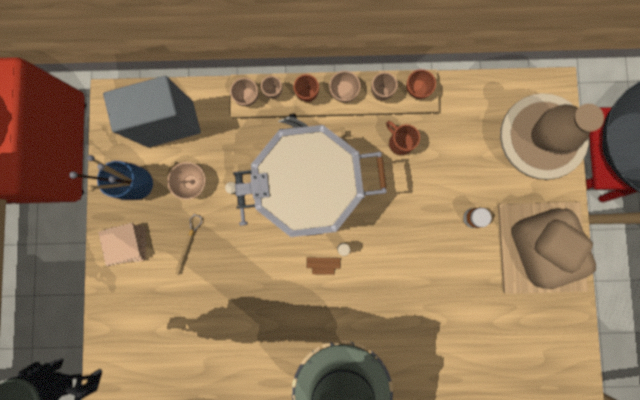

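The scene view shows the kiln at about (335,215). In the top view the lid is at (308,180), the handle at (381,175), the hinge at (253,187) and the pin head at (242,222). I'll enlarge both.

Run:
```python
import cv2
a=cv2.imread("pics/top0.png")[105:245,220:415]
cv2.imwrite("pics/topc.png",cv2.resize(a,None,fx=4,fy=4,interpolation=cv2.INTER_CUBIC))
a=cv2.imread("pics/scene0.png")[140:280,250:420]
cv2.imwrite("pics/scenec.png",cv2.resize(a,None,fx=4,fy=4,interpolation=cv2.INTER_CUBIC))
```

```text
(no output)
```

View pics/topc.png

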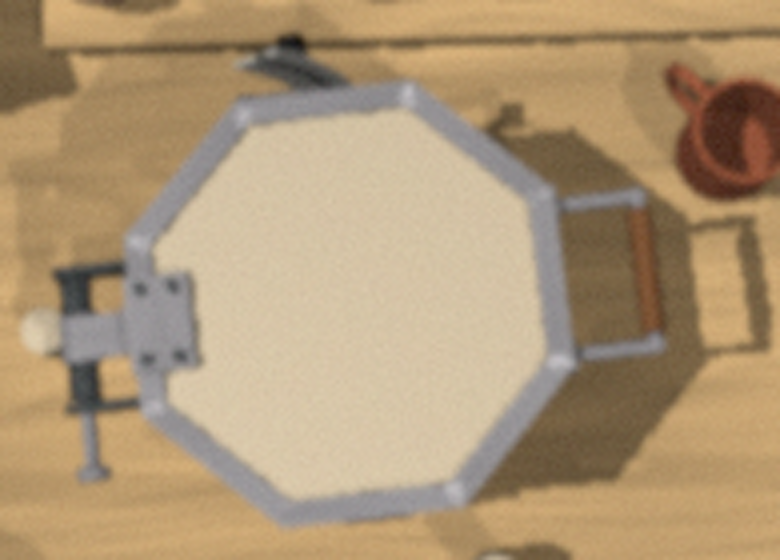

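View pics/scenec.png

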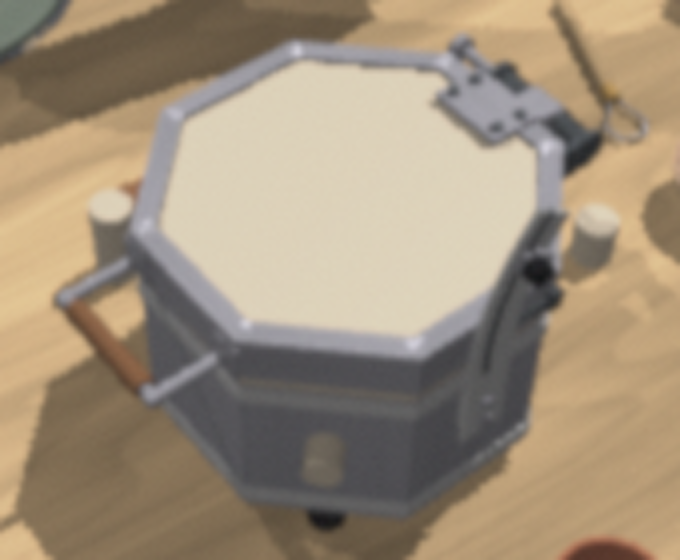

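The enlarged views give lid corners, handle at crop (647,273), pin head at (93,474), and the marker's screw at scene crop (538,270), i.e. (384.5,207.5). Next I'll fit the kiln pose.

```bash
cat > h.py <<'E'
import numpy as np, cv2, json
from scipy.optimize import least_squares
from workcell import bot, grab_frame, calibration
def proj(c,P):
    T=np.linalg.inv(c["T"]);p=np.atleast_2d(P)@T[:3,:3].T+T[:3,3]
    q=p@np.array(c["camera_matrix"]).T;return q[:,:2]/q[:,2:]
def ray(c,uv):
    T=np.array(c["T"]);d=T[:3,:3]@np.linalg.solve(c["camera_matrix"],[*uv,1.]);return T[:3,3],d
def onz(c,uv,z):
    o,d=ray(c,uv);return o+d*(z-o[2])/d[2]
def k2w(k,P):
    c,s=np.cos(k[2]),np.sin(k[2]);P=np.atleast_2d(P)
    return P@np.array([[c,s,0],[-s,c,0],[0,0,1]])+[k[0],k[1],0]
def w2k(k,P):
    return k2w([0,0,-k[2]],np.atleast_2d(P)-[k[0],k[1],0])
E
python3 - <<'E'
from h import *
ct,cs=calibration("top"),calibration("scene")
R=lambda r:np.array([[r*np.cos(a),r*np.sin(a),.204] for a in np.pi/8+np.pi/4*np.arange(8)])
# angles: 22.5=+x side,+y ...
tc={0:(238,108),7:(412,84),6:(552,188),5:(576,364),4:(462,503),3:(286,524),2:(146,412),1:(128,238)}
sc={6:(240,332),7:(420,350),0:(552,148),3:(296,42),4:(172,112),5:(138,232)}
T={i:(220+u/4-.4,105+v/4-.4) for i,(u,v) in tc.items()};S={i:(250+u/4-.4,140+v/4-.4) for i,(u,v) in sc.items()}
H=(220+647/4-.4,105+273/4-.4);HS=(250+107/4-.4,140+347/4-.4)
def f(p,full=False):
    P=k2w(p[:3],R(p[3]));h=k2w(p[:3],[0,-.189,.184])
    r=[proj(ct,P[i])[0]-T[i] for i in T]+[proj(cs,P[i])[0]-S[i] for i in S]+[proj(ct,h)[0]-H,proj(cs,h)[0]-HS]
    return np.array(r) if full else np.ravel(r)
s=least_squares(f,[.5,.05,.1,.141],loss='soft_l1');print(s.x);print(f(s.x,True).round(1).tolist())
k=s.x[:3];json.dump(k.tolist(),open("k.json","w"))
ph=onz(ct,(220+93/4-.4,105+476/4-.4),.165);print("pinhead",ph,w2k(k,ph),"home",k2w(k,[-.056,.175,.165]))
print("handle",k2w(k,[0,-.189,.184]))
th=onz(cs,(384.1,207.1),.23)
for x in(.13,.15,.17):
    o,d=ray(cs,(384.1,207.1));a=w2k(k,o)[0];b=w2k([0,0,k[2]],d)[0];q=a+b*(x-a[0])/b[0];print(x,q,np.arctan2(q[2]-.165,.175-q[1]),np.hypot(q[2]-.165,.175-q[1]))
for n,p in dict(mug=(403,138),post=(344,249),).items(): print(n,onz(ct,p,.05))
E
```

```text
[0.5902898  0.07801264 0.09490867 0.14154778]
[[-0.1, -0.8], [-0.7, 0.1], [-1.4, 0.5], [-1.9, -0.5], [-0.4, -0.5], [-0.4, -0.4], [0.2, 0.3], [0.1, 0.5], [-1.0, 0.4], [-0.4, 0.3], [0.1, 29.3], [-1.3, 0.3], [-2.0, -0.7], [-1.1, -1.1], [-0.3, -1.0], [-0.0, -0.4]]
pinhead [0.48670856 0.24481472 0.165     ] [[-0.08730787  0.1758674   0.165     ]] home [[0.51795773 0.24691815 0.165     ]]
handle [[ 0.60820062 -0.11013677  0.184     ]]
0.13 [0.13       0.04241935 0.20713336] 0.3077007589256237 0.13911451765333116
0.15 [0.15       0.0178686  0.24303999] 0.4609675113316559 0.1754437674995309
0.17 [ 0.17       -0.00668214  0.27894662] 0.5601623251454395 0.21445799660196904
mug [ 0.72401283 -0.19711227  0.05      ]
post [ 0.40906836 -0.0165083   0.05      ]
```

Kiln fitted to within about 1 px; the pin head agrees with the model and sits about 32 mm short. Next I'll stage closed fingers in front of the pin head.

```bash
cat >> h.py <<'E'
from scipy.spatial.transform import Rotation as Ro
k=json.load(open("k.json")) if __import__("os").path.exists("k.json") else None
def plan(P,rpy=None):
    "turn first (about tool axes), then total shift in tool axes, in move units"
    s=bot.observe();R0=Ro.from_euler("xyz",s["tool_rot"])
    R1=Ro.from_euler("xyz",rpy) if rpy is not None else R0
    rv=(R0.inv()*R1).as_rotvec();d=np.array(P)-s["position"]
    print("pos",s["position"].round(4),"rpy",s["tool_rot"].round(3),"F",s["force"].round(1),"t",round(s["clock"],2))
    print("turn",(rv/np.pi).round(4),"deg",np.degrees(np.linalg.norm(rv)).round(1),"| shift",(R1.inv().apply(d)/.8).round(4),"mm",1000*np.linalg.norm(d).round(4))
E
python3 - <<'E'
from h import *
P=k2w(k,[-.150,.175,.235])[0];print(P);plan(P,[np.pi,0,np.pi+k[2]])
E
```

```text
[0.42438078 0.23801013 0.235     ]
pos [0.1702 0.6011 0.2308] rpy [-3.141  0.     2.866] F [-0.4 -0.6  0.9] t 0.1
turn [-0.0003 -0.     -0.118 ] deg 21.2 | shift [-0.2733 -0.482  -0.0052] mm 443.3
```

>>> move_arm:
  jaw: [255,255,255,255,255,255,255,255,255,255]
  dp:
    - [0,0,0]
    - [0,0,0]
    - [0,0,0]
    - [-0.034,-0.06,-0.0006]
    - [-0.034,-0.06,-0.0006]
    - [-0.034,-0.06,-0.0006]
    - [-0.034,-0.06,-0.0006]
    - [-0.034,-0.06,-0.0006]
    - [-0.034,-0.06,-0.0006]
    - [-0.034,-0.06,-0.0006]
  rotation:
    - [0,0,-0.0393]
    - [0,0,-0.0393]
    - [0,0,-0.0393]
    - [0,0,0]
    - [0,0,0]
    - [0,0,0]
    - [0,0,0]
    - [0,0,0]
    - [0,0,0]
    - [0,0,0]

```text
clock: 1.35
position: [0.3922, 0.2832, 0.2347]
tool_rot: [-3.142, 0.0, -3.047]
force: [1.3, 0.1, 0.5]
grip_width: 0.0001
```

Run:
```python
from h import *
P=k2w(k,[-.130,.175,.158])[0];plan(P,[np.pi,0,np.pi+k[2]])
im=grab_frame("wrist");cv2.imwrite("pics/w1.png",im);c=calibration("wrist")
print(c["T"],c["camera_matrix"][0]);print(proj(c,k2w(k,[[-.056,.175,.165],[-.088,.175,.165]])))
```

```text
pos [0.3922 0.2832 0.2347] rpy [-3.142  0.    -3.047] F [1.3 0.1 0.5] t 1.35
turn [-0.      0.     -0.0001] deg 0.0 | shift [-0.0596 -0.06    0.0959] mm 102.3
[[-0.08768359  0.94521338  0.31445707  0.31625537]
 [ 0.99614523  0.08399361  0.02529347  0.27068882]
 [-0.00250465  0.31546273 -0.94893466  0.37784344]
 [ 0.          0.          0.          1.        ]] [340.95083362   0.         323.76527605]
[[271.19095875 356.53492976]
 [268.80278514 322.08795244]]
```

View pics/w1.png

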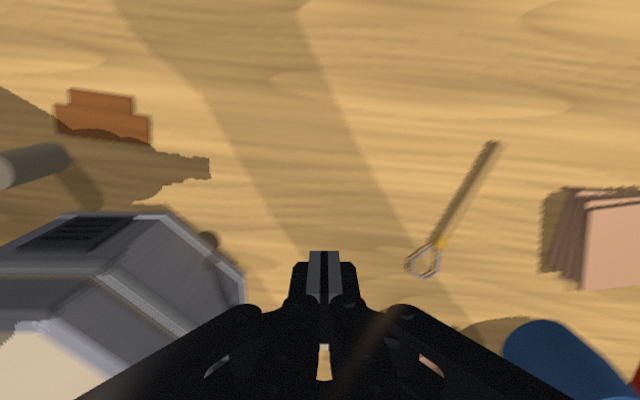

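The wrist view shows closed fingers at (325,275), the kiln at lower left and clear space below. I'll position further and descend.

>>> move_arm:
  jaw: [255,255,255,255,255]
  dp:
    - [-0.03,-0.026,0]
    - [-0.03,-0.026,0]
    - [0,0,0.048]
    - [0,0,0.047]
    - [0,0,0]
  rotation:
    - [0,0,0]
    - [0,0,0]
    - [0,0,0]
    - [0,0,0]
    - [0,0,0]

```text
clock: 2.02
position: [0.442, 0.2472, 0.1568]
tool_rot: [-3.139, -0.004, -3.047]
force: [-0.3, 0.6, 1.0]
grip_width: 0.0001
```

Run:
```python
from h import *
P=k2w(k,[-.067,.180,.159])[0];plan(P,[np.pi,0,np.pi+k[2]]);print(w2k(k,bot.observe()["position"]))
```

```text
pos [0.442  0.2472 0.1568] rpy [-3.139 -0.004 -3.047] F [-0.3  0.6  1. ] t 2.02
turn [-0.0007 -0.0013 -0.0001] deg 0.3 | shift [-0.0808 -0.0031 -0.0027] mm 64.69999999999999
[[-0.13162135  0.18247002  0.15684783]]
```

>>> move_arm:
  jaw: [255,255,255,255,255,255]
  dp:
    - [-0.012,0,0]
    - [-0.012,0,0]
    - [-0.012,0,0]
    - [-0.012,0,0]
    - [-0.008,0,0]
    - [0,0,0]
  rotation:
    - [0,0,0]
    - [0,0,0]
    - [0,0,0]
    - [0,0,0]
    - [0,0,0]
    - [0,0,0]

```text
clock: 2.78
position: [0.4884, 0.2522, 0.1587]
tool_rot: [3.142, 0.0, -3.047]
force: [0.2, -0.8, 0.3]
grip_width: -0.0001
```

>>> move_arm:
  jaw: [255,255]
  dp:
    - [-0.006,0,0]
    - [-0.006,0,0]
  rotation:
    - [0,0,0]
    - [0,0,0]

```text
clock: 3.02
position: [0.4971, 0.253, 0.1587]
tool_rot: [-3.141, -0.001, -3.047]
force: [-4.9, -0.7, 3.1]
grip_width: -0.0001
```

Run:
```python
from h import *
s=bot.observe();print(w2k(k,s["position"]),s["force"])
im=grab_frame("top");cv2.imwrite("pics/t2.png",cv2.resize(im[150:250,210:310],None,fx=5,fy=5,interpolation=cv2.INTER_CUBIC))
```

```text
[[-0.07620372  0.18307981  0.15868028]] [-4.92402679 -0.69905547  3.10520052]
```

View pics/t2.png

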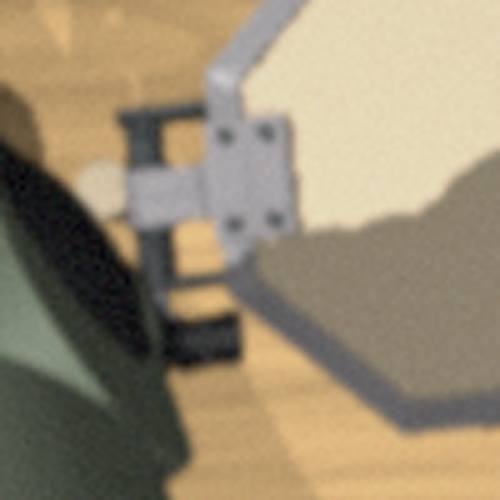

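The top view shows the gripper against the pin at crop (165,300), clear of the cheek at (200,280), with 5 N of push. I'll carry on slowly to the hard stop.

>>> move_arm:
  jaw: [255,255]
  dp:
    - [-0.005,0,0]
    - [-0.004,0,0]
  rotation:
    - [0,0,0]
    - [0,0,0]

```text
clock: 3.32
position: [0.5042, 0.2537, 0.1587]
tool_rot: [-3.141, -0.001, -3.047]
force: [-5.6, -1.3, 3.6]
grip_width: 0.0001
```

>>> move_arm:
  jaw: [255]
  dp:
    - [-0.003,0,0]
  rotation:
    - [0,0,0]

```text
clock: 3.45
position: [0.5066, 0.2539, 0.1586]
tool_rot: [-3.141, -0.001, -3.047]
force: [-4.9, -1.7, 4.2]
grip_width: 0.0002
```

>>> move_arm:
  jaw: [255]
  dp:
    - [-0.003,0,0]
  rotation:
    - [0,0,0]

```text
clock: 3.58
position: [0.5088, 0.2541, 0.1587]
tool_rot: [-3.141, -0.001, -3.047]
force: [-15.9, -1.5, 6.2]
grip_width: 0.0001
```

>>> move_arm:
  jaw: [255]
  dp:
    - [-0.003,0,0]
  rotation:
    - [0,0,0]

```text
clock: 3.7
position: [0.509, 0.2541, 0.1584]
tool_rot: [-3.14, -0.006, -3.047]
force: [-31.8, -5.3, 22.2]
grip_width: 0.0001
```

>>> move_arm:
  jaw: [255]
  dp:
    - [-0.003,0,0]
  rotation:
    - [0,0,0]

```text
clock: 3.82
position: [0.5092, 0.2542, 0.1583]
tool_rot: [-3.139, -0.01, -3.046]
force: [-47.0, -7.6, 34.0]
grip_width: -0.0
```

The hard stop is reached: force rose from 5 N to 47 N with no motion. Now I'll back off, rise, and look at the pin and then the marker.

>>> move_arm:
  jaw: [255,255,255,255,255,255]
  dp:
    - [0.03,0,0]
    - [0.03,0,0]
    - [0,0,-0.07]
    - [0,0,-0.07]
    - [0,0,-0.07]
    - [0,0,0]
  rotation:
    - [0,0,0]
    - [0,0,0]
    - [0,0,0]
    - [0,0,0]
    - [0,0,0]
    - [0,0,0]

```text
clock: 4.58
position: [0.4678, 0.2509, 0.3308]
tool_rot: [3.138, 0.006, -3.047]
force: [0.3, -0.1, -1.5]
grip_width: 0.0001
```

Run:
```python
from h import *
c=np.radians(40)
# desired tool axes in kiln frame: z=(sin,0,-cos), x=(-cos,0,-sin)
z=np.array([np.sin(c),0,-np.cos(c)]);x=np.array([-np.cos(c),0,-np.sin(c)]);y=np.cross(z,x)
R=Ro.from_euler("z",k[2])*Ro.from_matrix(np.c_[x,y,z]);rpy=R.as_euler("xyz")
tcp=k2w(k,[.06,.05,.31])[0];print("rpy",rpy,"tcp",tcp);plan(tcp,rpy)
s=bot.observe();R0=Ro.from_euler("xyz",s["tool_rot"])
print("shift in present axes",R0.inv().apply(tcp-s["position"])/.8, "cam off", s["qpos"])
```

```text
rpy [ 3.14159265  0.6981317  -3.04668398] tcp [0.64528146 0.13347359 0.31      ]
pos [0.4678 0.2509 0.3308] rpy [ 3.138  0.006 -3.047] F [ 0.3 -0.1 -1.5] t 4.58
turn [ 0.0009 -0.2202 -0.0005] deg 39.6 | shift [-0.1418 -0.1671  0.1529] mm 213.79999999999998
shift in present axes [-0.20687645 -0.16708727  0.02674508] cam off [-6.06366945e-01  2.69942629e-01  2.86584070e-03  1.72266848e+00
 -5.43379822e-04  1.14172447e+00  1.06173069e+00]
```

>>> move_arm:
  jaw: [255,255,255,255,255,255,255,255,255,255]
  dp:
    - [-0.052,-0.042,0.006]
    - [-0.052,-0.042,0.006]
    - [-0.052,-0.042,0.006]
    - [-0.052,-0.042,0.006]
    - [0,0,0]
    - [0,0,0]
    - [0,0,0]
    - [0,0,0]
    - [0,0,0]
    - [0,0,0]
  rotation:
    - [0,0,0]
    - [0,0,0]
    - [0,0,0]
    - [0,0,0]
    - [0,-0.044,0]
    - [0,-0.044,0]
    - [0,-0.044,0]
    - [0,-0.044,0]
    - [0,-0.044,0]
    - [0,0,0]

```text
clock: 5.82
position: [0.6435, 0.1324, 0.3059]
tool_rot: [-3.136, 0.678, -3.043]
force: [-0.1, 0.6, 0.2]
grip_width: -0.0001
```

Run:
```python
from h import *
s=bot.observe();print(s["position"],s["tool_rot"])
c=calibration("wrist");im=grab_frame("wrist");cv2.imwrite("pics/w3.png",im)
np.savez("w3.npz",K=c["camera_matrix"],T=c["T"])
print(proj(c,k2w(k,[[.14,.175-.155*np.cos(a),.165+.155*np.sin(a)] for a in(.0,.2,.4,.6)])))
im=grab_frame("top");cv2.imwrite("pics/t3.png",cv2.resize(im[150:250,210:310],None,fx=5,fy=5,interpolation=cv2.INTER_CUBIC))
```

```text
[0.64352023 0.13237564 0.30590049] [-3.13649089  0.6782031  -3.04331041]
[[291.54270996 151.78417231]
 [293.18954517 179.56371791]
 [302.68476575 209.46086434]
 [320.95365705 240.23021789]]
```

View pics/w3.png

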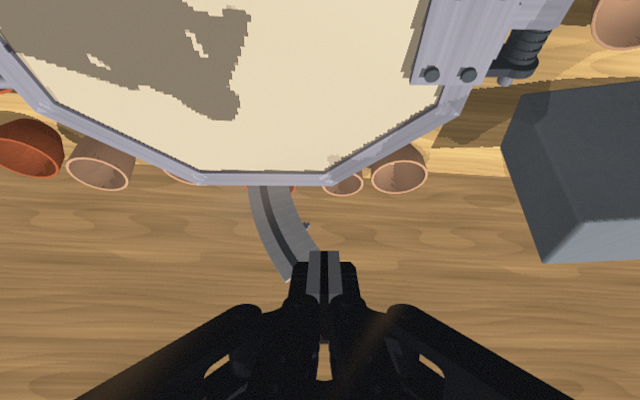

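The wrist view (upside-down) shows the quadrant arc from (262,190) to (295,275) and a small dark tip at about (306,224), which looks like the marker's inner tip. I'll enlarge this and the pin in one mosaic.

Run:
```python
import cv2,numpy as np
a=cv2.imread("pics/w3.png")[170:280,240:340]
a=cv2.resize(a,None,fx=5,fy=5,interpolation=cv2.INTER_CUBIC)
b=cv2.imread("pics/t3.png")[100:400,100:400]
o=np.zeros((550,800,3),np.uint8);o[:,:500]=a;o[:300,500:]=b;cv2.imwrite("pics/m3.png",o)
```

```text
(no output)
```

View pics/m3.png

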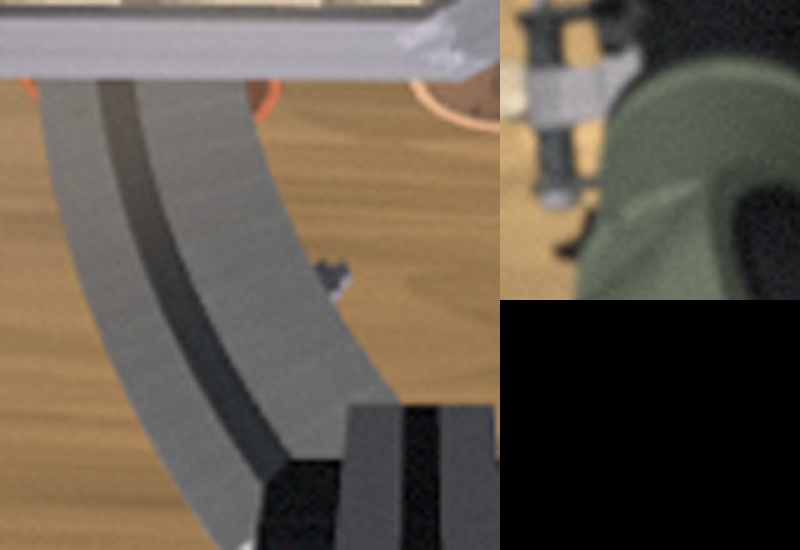

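Run:
```python
from h import *
w=np.load("w3.npz");w={"camera_matrix":w["K"],"T":w["T"]};cs=calibration("scene")
def sweep(c,uv,xs):
    o,d=ray(c,uv);a=w2k(k,o)[0];b=w2k([0,0,k[2]],d)[0]
    for x in xs:
        q=a+b*(x-a[0])/b[0];print(x,q.round(4),"r",np.hypot(q[2]-.165,.175-q[1]).round(4),"ang",np.arctan2(q[2]-.165,.175-q[1]).round(3))
xs=(.135,.14,.145,.15,.155,.16,.17)
for uv in((309.6,224),(306,225.5)):print(uv);sweep(w,uv,xs)
print("arc inner edge near marker");sweep(w,(240+318/5,170+280/5),xs)
print("screw");sweep(cs,(384.1,207.1),xs)
print("block");sweep(cs,(250+548/4-.4,140+300/4-.4),xs)
```

```text
(309.6, 224)
0.135 [0.135  0.0384 0.2413] r 0.1565 ang 0.509
0.14 [0.14   0.0381 0.2386] r 0.1554 ang 0.493
0.145 [0.145  0.0379 0.2358] r 0.1543 ang 0.477
0.15 [0.15   0.0376 0.2331] r 0.1533 ang 0.46
0.155 [0.155  0.0374 0.2303] r 0.1523 ang 0.443
0.16 [0.16   0.0371 0.2276] r 0.1514 ang 0.426
0.17 [0.17   0.0366 0.2221] r 0.1497 ang 0.391
(306, 225.5)
0.135 [0.135  0.0357 0.2426] r 0.1595 ang 0.508
0.14 [0.14   0.0354 0.2399] r 0.1585 ang 0.492
0.145 [0.145  0.035  0.2372] r 0.1575 ang 0.476
0.15 [0.15   0.0347 0.2345] r 0.1565 ang 0.46
0.155 [0.155  0.0344 0.2318] r 0.1556 ang 0.443
0.16 [0.16   0.0341 0.229 ] r 0.1547 ang 0.427
0.17 [0.17   0.0335 0.2236] r 0.1531 ang 0.393
arc inner edge near marker
0.135 [0.135  0.0339 0.2431] r 0.1613 ang 0.505
0.14 [0.14   0.0335 0.2404] r 0.1603 ang 0.489
0.145 [0.145  0.0332 0.2377] r 0.1594 ang 0.473
0.15 [0.15   0.0328 0.2349] r 0.1585 ang 0.457
0.155 [0.155  0.0325 0.2322] r 0.1576 ang 0.441
0.16 [0.16   0.0321 0.2295] r 0.1568 ang 0.424
0.17 [0.17   0.0314 0.2241] r 0.1553 ang 0.391
screw
0.135 [0.135  0.0363 0.2161] r 0.1478 ang 0.353
0.14 [0.14   0.0301 0.2251] r 0.1568 ang 0.393
0.145 [0.145  0.024  0.2341] r 0.166 ang 0.429
0.15 [0.15   0.0179 0.243 ] r 0.1754 ang 0.461
0.155 [0.155  0.0117 0.252 ] r 0.185 ang 0.49
0.16 [0.16   0.0056 0.261 ] r 0.1947 ang 0.516
0.17 [ 0.17   -0.0067  0.2789] r 0.2145 ang 0.56
block
0.135 [0.135  0.0508 0.177 ] r 0.1248 ang 0.096
0.14 [0.14   0.0445 0.1865] r 0.1323 ang 0.163
0.145 [0.145  0.0381 0.1959] r 0.1403 ang 0.222
0.15 [0.15   0.0318 0.2054] r 0.1488 ang 0.275
0.155 [0.155  0.0255 0.2148] r 0.1576 ang 0.322
0.16 [0.16   0.0192 0.2243] r 0.1667 ang 0.364
0.17 [0.17   0.0066 0.2432] r 0.1857 ang 0.435
```

The top crop shows the head hard against the cheek at (560,190), so the pin is home. The wrist crop shows the marker tip at about (309,224), polar angle about 0.47. Next I'll choose a gripper tilt that lets the wrist camera watch the pointer while I hold the handle.

```bash
cat >> h.py <<'E'
def toolR(t):
    "tool tilted t (fingers towards +y kiln), tool x = -kiln x"
    z=np.array([0,np.sin(t),-np.cos(t)]);x=np.array([-1,0,0.]);return Ro.from_euler("z",k[2])*Ro.from_matrix(np.c_[x,np.cross(z,x),z])
def grip(th,t,xo=0.,back=.019):
    "TCP world for lid angle th, tilt t"
    a=th+np.arctan2(.019,.364);h=np.array([xo,.175-.3645*np.cos(a),.165+.3645*np.sin(a)])
    return k2w(k,h)[0]+toolR(t).apply([0,0,back])
E
python3 - <<'E'
from h import *
s=bot.observe();c=calibration("wrist");T0=np.eye(4);T0[:3,:3]=Ro.from_euler("xyz",s["tool_rot"]).as_matrix();T0[:3,3]=s["position"]
TC=np.linalg.inv(T0)@c["T"];np.save("TC.npy",TC)
M=k2w(k,[[.15,.0376,.2331]])
for xo in(-.02,0,.02):
  for t in(0,.2,.35,.5,.7):
    T=np.eye(4);T[:3,:3]=toolR(t).as_matrix();T[:3,3]=grip(.3,t,xo)
    print(xo,t,proj({"T":T@TC,"camera_matrix":c["camera_matrix"]},M).round(0))
for t in (0,.5): print("rpy",toolR(t).as_euler("xyz"),grip(0,t,-.015))
s=bot.observe();R0=Ro.from_euler("xyz",s["tool_rot"])
P=k2w(k,[-.015,-.19,.31])[0]
print("turn up",(R0.inv()*toolR(0)).as_rotvec()/np.pi); plan(P,toolR(0).as_euler("xyz"))
E
```

```text
-0.02 0 [[602. 445.]]
-0.02 0.2 [[548. 399.]]
-0.02 0.35 [[511. 373.]]
-0.02 0.5 [[477. 353.]]
-0.02 0.7 [[436. 334.]]
0 0 [[609. 425.]]
0 0.2 [[553. 380.]]
0 0.35 [[515. 356.]]
0 0.5 [[480. 337.]]
0 0.7 [[438. 319.]]
0.02 0 [[617. 404.]]
0.02 0.2 [[558. 361.]]
0.02 0.35 [[519. 337.]]
0.02 0.5 [[483. 319.]]
0.02 0.7 [[440. 302.]]
rpy [ 3.14159265  0.         -3.04668398] [ 0.59326855 -0.1115627   0.16500023]
rpy [ 2.64159265  0.         -3.04668398] [ 0.59240532 -0.10249461  0.16732616]
turn up [-1.29944294e-03  2.15922326e-01 -1.25174151e-04]
pos [0.6455 0.1319 0.3073] rpy [-3.137  0.678 -3.045] F [-0.   0.2  0.4] t 5.92
turn [-1.300e-03  2.159e-01 -1.000e-04] deg 38.9 | shift [ 0.0938 -0.298  -0.0034] mm 250.0
```

>>> move_arm:
  jaw: [130,130,130,130,130,130,130,130,130,130]
  dp:
    - [0,0,0]
    - [0,0,0]
    - [0,0,0]
    - [0,0,0]
    - [0,0,0]
    - [0.012,-0.06,0]
    - [0.012,-0.06,0]
    - [0.012,-0.06,0]
    - [0.012,-0.06,0]
    - [0.012,-0.06,0]
  rotation:
    - [0,0.0432,0]
    - [0,0.0432,0]
    - [0,0.0432,0]
    - [0,0.0432,0]
    - [0,0.0432,0]
    - [0,0,0]
    - [0,0,0]
    - [0,0,0]
    - [0,0,0]
    - [0,0,0]

```text
clock: 7.18
position: [0.6202, -0.1156, 0.3071]
tool_rot: [-3.137, 0.042, -3.053]
force: [1.0, -0.5, -0.2]
grip_width: 0.0419
```

Run:
```python
from h import *
t=.35
g=grip(0,t,.015);P=g-toolR(t).apply([0,0,.07]);plan(P,toolR(t).as_euler("xyz"));print(bot.observe()["grip_width"])
```

```text
pos [ 0.6202 -0.1156  0.3071] rpy [-3.137  0.042 -3.053] F [ 1.  -0.5 -0.2] t 7.17
turn [-0.1128  0.0135  0.0002] deg 20.4 | shift [-0.0045 -0.045   0.0836] mm 76.1
0.041938190801583966
```

>>> move_arm:
  jaw: [130,130,130,130,130,130]
  dp:
    - [0,0,0]
    - [0,0,0]
    - [0,0,0]
    - [-0.0045,-0.045,0]
    - [0,0,0.06]
    - [0,0,0]
  rotation:
    - [-0.038,0.0045,0]
    - [-0.038,0.0045,0]
    - [-0.038,0.0045,0]
    - [0,0,0]
    - [0,0,0]
    - [0,0,0]

```text
clock: 7.92
position: [0.6245, -0.13, 0.2475]
tool_rot: [2.786, -0.003, -3.045]
force: [0.5, 0.8, 1.0]
grip_width: 0.0417
```

Run:
```python
from h import *
t=.35
plan(grip(0,t,.015),toolR(t).as_euler("xyz"))
c=calibration("wrist");cv2.imwrite("pics/w4.png",grab_frame("wrist"))
print(proj(c,k2w(k,[[-.04,-.189,.184],[.04,-.189,.184],[0.015,-.189,.184]])).round(0))
```

```text
pos [ 0.6245 -0.13    0.2475] rpy [ 2.786e+00 -3.000e-03 -3.045e+00] F [0.5 0.8 1. ] t 7.92
turn [ 0.0019 -0.001   0.0001] deg 0.4 | shift [-0.0008 -0.0022  0.1074] mm 85.9
[[319. 132.]
 [320. 250.]
 [320. 216.]]
```

View pics/w4.png

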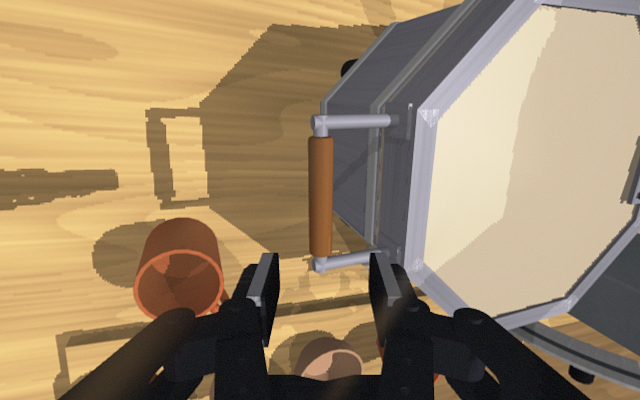

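The wrist view shows the grip at (320,197) between the open fingers, agreeing with prediction. I'll go down and grasp.

>>> move_arm:
  jaw: [130,130,130,130,255,255,255,255]
  dp:
    - [-0.0008,-0.002,0.036]
    - [0,0,0.036]
    - [0,0,0.035]
    - [0,0,0]
    - [0,0,0]
    - [0,0,0]
    - [0,0,0]
    - [0,0,0]
  rotation:
    - [0,0,0]
    - [0,0,0]
    - [0,0,0]
    - [0,0,0]
    - [0,0,0]
    - [0,0,0]
    - [0,0,0]
    - [0,0,0]
  squeeze: 50

```text
clock: 8.98
position: [0.6243, -0.1039, 0.1692]
tool_rot: [2.793, 0.002, -3.048]
force: [3.1, -4.1, 7.0]
grip_width: 0.014
```

Run:
```python
from h import *
s=bot.observe();print(s["position"],s["tool_rot"],s["force"],s["moment"],s["grip_width"])
g0=s["position"]; t=.35;R=Ro.from_euler("xyz",s["tool_rot"])
a0=grip(0,t,.015);print("model",a0)
p=a0
for th in(.05,.1,.15,.2,.25,.3,.35,.4):
    q=grip(th,t,.015);print(th,(R.inv().apply(q-p)/.8).round(4),(q-a0).round(4));p=q
```

```text
[ 0.62425098 -0.1038675   0.16921781] [ 2.79340121e+00  2.29959105e-03 -3.04757547e+00] [ 3.107684   -4.14782575  7.02285847] [-0.64965008 -0.64143504 -0.21874467] 0.013996644073094092
model [ 0.62251613 -0.10223397  0.16615215]
0.05 [-0.0001  0.0094 -0.0207] [-0.0001  0.0014  0.0182]
0.1 [-0.      0.0104 -0.0203] [-0.0004  0.0037  0.0362]
0.15 [-0.      0.0114 -0.0197] [-0.0007  0.0069  0.0542]
0.2 [-0.      0.0124 -0.0191] [-0.001   0.011   0.0719]
0.25 [-0.      0.0133 -0.0185] [-0.0015  0.0159  0.0895]
0.3 [-0.      0.0142 -0.0178] [-0.0021  0.0218  0.1067]
0.35 [-0.      0.0151 -0.017 ] [-0.0027  0.0285  0.1237]
0.4 [-0.      0.0159 -0.0163] [-0.0034  0.036   0.1403]
```

Holding the grip (14 mm opening). I'll raise the lid along the arc to about 0.25.

>>> move_arm:
  jaw: [255,255,255,255,255,255]
  dp:
    - [0,0.0094,-0.0207]
    - [0,0.0104,-0.0203]
    - [0,0.0114,-0.0197]
    - [0,0.0124,-0.0191]
    - [0,0.0133,-0.0185]
    - [0,0,0]
  rotation:
    - [0,0,0]
    - [0,0,0]
    - [0,0,0]
    - [0,0,0]
    - [0,0,0]
    - [0,0,0]

```text
clock: 9.72
position: [0.6227, -0.0885, 0.2589]
tool_rot: [2.795, 0.003, -3.048]
force: [9.1, -7.2, -7.8]
grip_width: 0.014
```

Run:
```python
from h import *
s=bot.observe();g0=np.array([ 0.62425098,-0.1038675,0.16921781]);print((s["position"]-g0).round(4),s["force"],s["tool_rot"],s["grip_width"])
c=calibration("wrist");print("marker expected",proj(c,k2w(k,[[.15,.0376,.2331]])))
w=grab_frame("wrist");sc=grab_frame("scene");cv2.imwrite("pics/w5.png",w);cv2.imwrite("pics/s5.png",sc)
f=lambda i,y,x,h,ww,n:cv2.resize(i[y:y+h,x:x+ww],None,fx=n,fy=n,interpolation=cv2.INTER_CUBIC)
cv2.imwrite("pics/m5.png",np.hstack([f(sc,165,345,80,60,7),f(w,270,440,112,74,5)]))
```

```text
[-0.0015  0.0154  0.0897] [ 9.1117846  -7.18908366 -7.77532441] [ 2.79476094e+00  2.83581201e-03 -3.04770081e+00] 0.014030481719880547
marker expected [[538.98034307 348.32243325]]
```

View pics/m5.png

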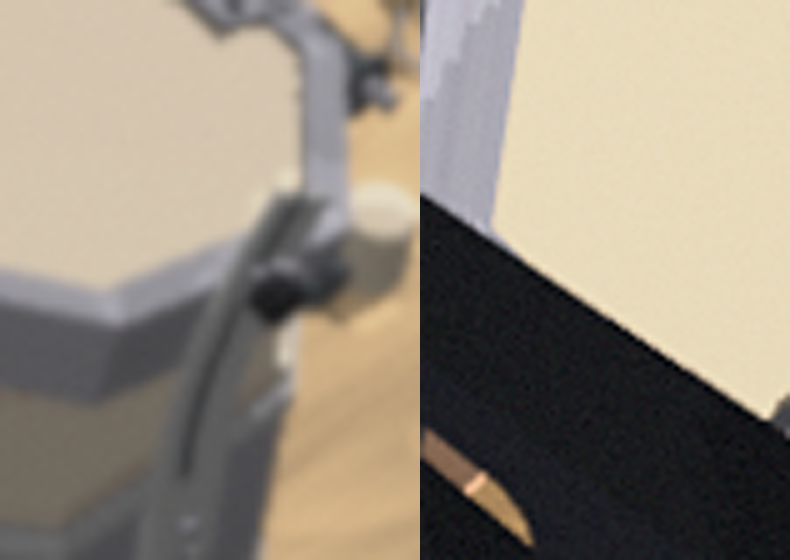

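The scene crop shows the screw at (275,290) and the marker block at about (320,270); the pointer isn't clear there. My wrist crop missed the marker at (539,348), so I'll recrop the same frames.

Run:
```python
from h import *
w=cv2.imread("pics/w5.png");sc=cv2.imread("pics/s5.png")
f=lambda i,y,x,h,ww,n:cv2.resize(i[y:y+h,x:x+ww],None,fx=n,fy=n,interpolation=cv2.INTER_CUBIC)
g=lambda i:np.uint8(255*(i/255.)**.6)
cv2.imwrite("pics/m6.png",np.hstack([f(g(w),270,500,110,100,5),f(g(sc),190,368,55,30,10)]))
```

View pics/m6.png

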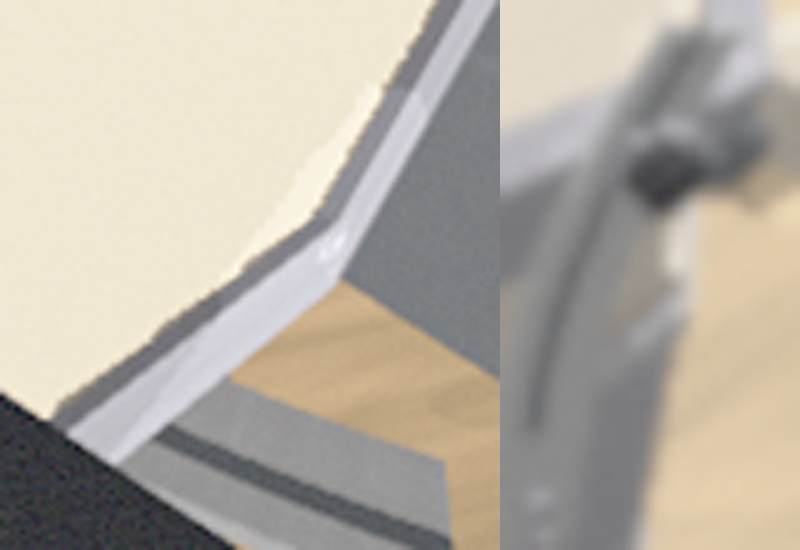

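The wrist crop shows only the arc top and the lid edge hiding the marker. The scene crop shows the marker block at (745,140) and a grey streak at (655,320) that could be the body rim or the pointer. I'll project candidates to tell which.

Run:
```python
from h import *
cs=calibration("scene")
def m6(P): return ((proj(cs,k2w(k,P))-[368,190])*10+[500,0]).round(0)
pol=lambda x,r,a:[x,.175-r*np.cos(a),.165+r*np.sin(a)]
print("rim corners z.165",m6([[.13,.054,.165],[.13,-.054,.165],[.054,.13,.165]]))
a=.25;lidpt=lambda x,y,z:[x,.175-((.175-y)*np.cos(a)-(z-.165)*np.sin(a)),.165+(.175-y)*np.sin(a)+(z-.165)*np.cos(a)]
print("lid +x+y corner top",m6([lidpt(.13,.054,.204),lidpt(.13,.054,.165)]))
for x in(.135,.14,.145,.15): print(x,"ptr phi0=0,.06,.13,.2:",m6([pol(x,.155,.25+p) for p in(0,.06,.13,.2)]).tolist(),"mk .46:",m6([pol(x,.155,.46)]).tolist())
for x in(.14,.145,.15,.155,.16): print("arc r .158",x,m6([pol(x,.16,q) for q in(.25,.35,.45)]).tolist(), "r.2",m6([pol(x,.2,q) for q in(.25,.35,.45)]).tolist())
```

```text
rim corners z.165 [[676. 258.]
 [352. 471.]
 [684. -47.]]
lid +x+y corner top [[748.  54.]
 [701. 174.]]
0.135 ptr phi0=0,.06,.13,.2: [[621.0, 228.0], [632.0, 199.0], [648.0, 164.0], [666.0, 128.0]] mk .46: [[669.0, 123.0]]
0.14 ptr phi0=0,.06,.13,.2: [[635.0, 240.0], [647.0, 211.0], [663.0, 176.0], [681.0, 140.0]] mk .46: [[683.0, 135.0]]
0.145 ptr phi0=0,.06,.13,.2: [[649.0, 253.0], [661.0, 224.0], [677.0, 189.0], [695.0, 153.0]] mk .46: [[698.0, 148.0]]
0.15 ptr phi0=0,.06,.13,.2: [[664.0, 265.0], [676.0, 236.0], [692.0, 201.0], [710.0, 166.0]] mk .46: [[713.0, 160.0]]
arc r .158 0.14 [[621.0, 246.0], [642.0, 196.0], [668.0, 143.0]] r.2 [[504.0, 298.0], [530.0, 234.0], [562.0, 166.0]]
arc r .158 0.145 [[635.0, 259.0], [657.0, 209.0], [683.0, 156.0]] r.2 [[519.0, 311.0], [545.0, 247.0], [577.0, 179.0]]
arc r .158 0.15 [[650.0, 272.0], [671.0, 221.0], [698.0, 168.0]] r.2 [[533.0, 324.0], [559.0, 260.0], [592.0, 192.0]]
arc r .158 0.155 [[664.0, 284.0], [686.0, 234.0], [713.0, 181.0]] r.2 [[548.0, 337.0], [574.0, 273.0], [607.0, 206.0]]
arc r .158 0.16 [[679.0, 297.0], [701.0, 247.0], [728.0, 194.0]] r.2 [[563.0, 351.0], [589.0, 287.0], [622.0, 219.0]]
```

The pointer stays hidden behind the arc from the scene camera, so I'll lower the lid gently, let go, and look at pointer and marker from the hinge side with the wrist camera.

>>> move_arm:
  jaw: [255,255,255,255,255,255,110,110,110]
  dp:
    - [0,-0.0133,0.0185]
    - [0,-0.0124,0.0191]
    - [0,-0.0114,0.0197]
    - [0,-0.0104,0.0203]
    - [0,-0.0094,0.0207]
    - [0,0,0]
    - [0,0,0]
    - [0,0,0]
    - [0,0,0]
  rotation:
    - [0,0,0]
    - [0,0,0]
    - [0,0,0]
    - [0,0,0]
    - [0,0,0]
    - [0,0,0]
    - [0,0,0]
    - [0,0,0]
    - [0,0,0]

```text
clock: 10.95
position: [0.6232, -0.1029, 0.1681]
tool_rot: [2.792, -0.0, -3.047]
force: [-0.1, 0.2, -0.7]
grip_width: 0.049
```

>>> move_arm:
  jaw: [110,110,110,110]
  dp:
    - [0,0,-0.06]
    - [0,0,-0.07]
    - [0,0,-0.07]
    - [0,0,0]
  rotation:
    - [0,0,0]
    - [0,0,0]
    - [0,0,0]
    - [0,0,0]

```text
clock: 11.45
position: [0.6295, -0.1596, 0.3224]
tool_rot: [2.795, 0.005, -3.049]
force: [-0.1, 0.8, -1.2]
grip_width: 0.0488
```

Run:
```python
from h import *
TC=np.load("TC.npy");K=calibration("wrist")["camera_matrix"]
s=bot.observe();print(s["qpos"].round(2),s["position"],s["tool_rot"],s["clock"])
R0=Ro.from_euler("xyz",s["tool_rot"])
# camera at kiln C looking to marker M; tool x toward horizontal direction u (camera side), tilt e beyond vertical away from u
M=np.array([.148,.035,.21])
for az in(60,75,90,105):
  for tilt in(20,35,50):
    u=np.array([np.cos(np.radians(az)),np.sin(np.radians(az)),0]);c,sn=np.cos(np.radians(tilt)),np.sin(np.radians(tilt))
    z=-u*sn+np.array([0,0,-c]);x=u*c+np.array([0,0,-sn]);B=np.c_[x,np.cross(z,x),z]
    cam=B@TC[:3,3];fwd=B@TC[:3,2]
    # put marker at 0.20 m along the optic axis, raised in frame (image up)
    C=M-fwd*.21; tcp=C-cam
    R=Ro.from_euler("z",k[2])*Ro.from_matrix(B)
    print(az,tilt,"cam",C.round(3),"tcp",tcp.round(3),"world",k2w(k,tcp)[0].round(3),"turn",((R0.inv()*R).magnitude()*57.3).round(0),R.as_euler("xyz").round(3))
```

```text
[ 0.32  0.58 -0.01  1.31 -0.32  1.4   2.05] [ 0.62950366 -0.15961448  0.32239769] [ 2.79529331  0.00524818 -3.0487141 ] 11.45Traceback (most recent call last):
  File "<stdin>", line 15, in <module>
AttributeError: 'float' object has no attribute 'round'
```

```bash
cat > look.py <<'E'
from h import *
TC=np.load("TC.npy")
def lookpose(az,tilt,M=np.array([.148,.035,.21]),D=.21):
    u=np.array([np.cos(np.radians(az)),np.sin(np.radians(az)),0]);c,sn=np.cos(np.radians(tilt)),np.sin(np.radians(tilt))
    z=-u*sn+np.array([0,0,-c]);x=u*c+np.array([0,0,-sn]);B=np.c_[x,np.cross(z,x),z]
    C=M-B@TC[:3,2]*D;return C,C-B@TC[:3,3],Ro.from_euler("z",k[2])*Ro.from_matrix(B)
E
python3 - <<'E'
from look import *
R0=Ro.from_euler("xyz",bot.observe()["tool_rot"])
for az in(60,75,90):
  for tilt in(15,30,45):
    C,t,R=lookpose(az,tilt);print(az,tilt,"cam",C.round(3),"tcp",t.round(3),"world",k2w(k,t)[0].round(3),"turn",round((R0.inv()*R).magnitude()*57.3))
E
```

```text
60 15 cam [0.206 0.135 0.385] tcp [0.148 0.036 0.269] world [0.735 0.128 0.269] turn 124
60 30 cam [0.226 0.171 0.35 ] tcp [0.156 0.05  0.266] world [0.741 0.142 0.266] turn 128
60 45 cam [0.242 0.198 0.304] tcp [0.163 0.062 0.26 ] world [0.747 0.155 0.26 ] turn 133
75 15 cam [0.178 0.146 0.385] tcp [0.148 0.037 0.269] world [0.734 0.128 0.269] turn 109
75 30 cam [0.189 0.187 0.35 ] tcp [0.152 0.051 0.266] world [0.737 0.143 0.266] turn 114
75 45 cam [0.197 0.216 0.304] tcp [0.156 0.065 0.26 ] world [0.739 0.157 0.26 ] turn 120
90 15 cam [0.148 0.15  0.385] tcp [0.148 0.037 0.269] world [0.734 0.128 0.269] turn 95
90 30 cam [0.148 0.192 0.35 ] tcp [0.148 0.052 0.266] world [0.732 0.143 0.266] turn 100
90 45 cam [0.148 0.223 0.304] tcp [0.148 0.066 0.26 ] world [0.731 0.157 0.26 ] turn 107
```

Run:
```python
from look import *
R0=Ro.from_euler("xyz",bot.observe()["tool_rot"])
C,t,R=lookpose(70,35,D=.29);print(C,t);P=k2w(k,t)[0];print(P)
print("up 0.1 in present axes",(R0.inv().apply([0,0,.1])/.8).round(4));plan(P,R.as_euler("xyz"))
print("rows", (R0.inv()*R).as_rotvec()/np.pi/13)
```

```text
[0.22758107 0.25356393 0.38319544] [0.17698675 0.11556294 0.31228465]
[0.75552857 0.20982786 0.31228465]
up 0.1 in present axes [-0.0007  0.0424 -0.1176]
pos [ 0.6295 -0.1596  0.3224] rpy [ 2.795  0.005 -3.049] F [-0.1  0.8 -1.2] t 11.45
turn [ 0.2612 -0.2336  0.5694] deg 120.4 | shift [ 0.4058  0.0364 -0.2687] mm 390.5
rows [ 0.02009429 -0.01797026  0.04380322]
```

>>> move_arm:
  jaw: [110,110,110,110,110,110,110,110,110]
  dp:
    - [0,0.02,-0.058]
    - [0,0.02,-0.058]
    - [0,0,0]
    - [0,0,0]
    - [0,0,0]
    - [0,0,0]
    - [0,0,0]
    - [0,0,0]
    - [0,0,0]
  rotation:
    - [0,0,0]
    - [0,0,0]
    - [0.0201,-0.018,0.0438]
    - [0.0201,-0.018,0.0438]
    - [0.0201,-0.018,0.0438]
    - [0.0201,-0.018,0.0438]
    - [0.0201,-0.018,0.0438]
    - [0.0201,-0.018,0.0438]
    - [0.0201,-0.018,0.0438]

```text
clock: 12.58
position: [0.6283, -0.1589, 0.4161]
tool_rot: [-3.139, 0.244, 2.219]
force: [-0.0, -1.2, -0.9]
grip_width: 0.0487
```

>>> move_arm:
  jaw: [255,255,255,255,255,255,255]
  dp:
    - [0,0,0]
    - [0,0,0]
    - [0,0,0]
    - [0,0,0]
    - [0,0,0]
    - [0,0,0]
    - [0,0,0]
  rotation:
    - [0.0201,-0.018,0.0438]
    - [0.0201,-0.018,0.0438]
    - [0.0201,-0.018,0.0438]
    - [0.0201,-0.018,0.0438]
    - [0.0201,-0.018,0.0438]
    - [0.0201,-0.018,0.0438]
    - [0,0,0]

```text
clock: 13.45
position: [0.6293, -0.1578, 0.4146]
tool_rot: [-3.131, 0.612, 1.327]
force: [-0.0, 0.3, 0.1]
grip_width: 0.0002
```

Run:
```python
from look import *
C,t,R=lookpose(70,35,D=.29);P=k2w(k,t)[0]
plan(P,R.as_euler("xyz"));print(bot.observe()["qpos"].round(2));plan(P+[0,0,.08])
```

```text
pos [ 0.6293 -0.1578  0.4146] rpy [-3.131  0.612  1.327] F [-0.   0.3  0.1] t 13.45
turn [-0.0014  0.0003  0.0028] deg 0.6 | shift [ 0.4702  0.0372 -0.1732] mm 402.0
[-0.44  0.58  0.56  1.29  0.3   1.48 -0.24]
pos [ 0.6293 -0.1578  0.4146] rpy [-3.131  0.612  1.327] F [-0.   0.3  0.1] t 13.45
turn [0. 0. 0.] deg 0.0 | shift [ 0.4123  0.0397 -0.2557] mm 389.40000000000003
```

Shift in 8 rows: horizontally first, then down.

>>> move_arm:
  jaw: [255,255,255,255,255,255,255,255,255,255]
  dp:
    - [0.0515,0.005,-0.032]
    - [0.0515,0.005,-0.032]
    - [0.0515,0.005,-0.032]
    - [0.0515,0.005,-0.032]
    - [0.0515,0.005,-0.032]
    - [0.0515,0.005,-0.032]
    - [0.0515,0.005,-0.032]
    - [0.0515,0.005,-0.032]
    - [0.05,0,0.07]
    - [0,0,0]
  rotation:
    - [0,0,0]
    - [0,0,0]
    - [0,0,0]
    - [0,0,0]
    - [0,0,0]
    - [0,0,0]
    - [0,0,0]
    - [0,0,0]
    - [0,0,0]
    - [0,0,0]

```text
clock: 14.7
position: [0.7337, 0.1736, 0.3169]
tool_rot: [3.14, 0.601, 1.32]
force: [-0.2, 0.3, 1.6]
grip_width: 0.0001
```

```bash
cat > shot.py <<'E'
from look import *
import sys
n=sys.argv[1]
C,t,R=lookpose(70,35,D=.29);P=k2w(k,t)[0]
plan(P,R.as_euler("xyz"))
c=calibration("wrist");cv2.imwrite(f"pics/{n}.png",grab_frame("wrist"));np.savez(n+".npz",K=c["camera_matrix"],T=c["T"])
print("cam",w2k(k,c["T"][:3,3]))
for x in(.135,.15): print(x,[proj(c,k2w(k,[x,.175-.155*np.cos(a),.165+.155*np.sin(a)]))[0].round(0).tolist() for a in(0,.1,.2,.3,.4,.5,.6)])
E
python3 shot.py w7
```

```text
pos [0.7337 0.1736 0.3169] rpy [3.14  0.601 1.32 ] F [-0.2  0.3  1.6] t 14.7
turn [ 0.0012 -0.003   0.0009] deg 0.6 | shift [ 0.0448  0.015  -0.0243] mm 42.5
cam [[0.20270744 0.22076084 0.38926719]]
0.135 [[328.0, 143.0], [328.0, 155.0], [327.0, 166.0], [326.0, 177.0], [324.0, 187.0], [320.0, 197.0], [316.0, 205.0]]
0.15 [[344.0, 139.0], [345.0, 151.0], [345.0, 162.0], [344.0, 173.0], [343.0, 183.0], [340.0, 192.0], [337.0, 201.0]]
```

Run:
```python
from h import *
s=bot.observe();p=w2k(k,s["position"])[0]+[.05,-.01,-.06];plan(k2w(k,p)[0]);print(p)
```

```text
pos [0.7346 0.1734 0.3207] rpy [3.135 0.6   1.317] F [-0.3 -0.6  1.2] t 14.75
turn [0. 0. 0.] deg 0.0 | shift [0.0503 0.0626 0.0569] mm 78.7
[0.20267232 0.07123524 0.2607018 ]
```

>>> move_arm:
  jaw: [255,255,255,255]
  dp:
    - [0.017,0.021,0.0185]
    - [0.017,0.021,0.019]
    - [0.017,0.021,0.019]
    - [0,0,0]
  rotation:
    - [0,0,0]
    - [0,0,0]
    - [0,0,0]
    - [0,0,0]

```text
clock: 15.25
position: [0.7874, 0.1669, 0.262]
tool_rot: [3.131, 0.599, 1.313]
force: [0.2, -1.1, 0.1]
grip_width: 0.0003
```

```bash
python3 shot.py w8
```

```text
pos [0.7874 0.1669 0.262 ] rpy [3.131 0.599 1.313] F [ 0.2 -1.1  0.1] t 15.25
turn [ 0.0027 -0.0037 -0.001 ] deg 0.8 | shift [-0.0017 -0.052  -0.0755] mm 73.4
cam [[0.25523378 0.20893506 0.33469047]]
0.135 [[262.0, 197.0], [259.0, 212.0], [256.0, 227.0], [251.0, 242.0], [244.0, 257.0], [236.0, 272.0], [225.0, 287.0]]
0.15 [[279.0, 193.0], [277.0, 208.0], [274.0, 224.0], [270.0, 239.0], [264.0, 254.0], [257.0, 269.0], [247.0, 284.0]]
```

Run:
```python
from h import *
f=lambda n,y,x:cv2.resize(np.uint8(255*(cv2.imread(f"pics/{n}.png")[y:y+140,x:x+100]/255.)**.7),None,fx=4,fy=4,interpolation=cv2.INTER_CUBIC)
cv2.imwrite("pics/m8.png",np.hstack([f("w7",110,285),f("w8",170,205)]))
```

```text
(no output)
```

View pics/m8.png

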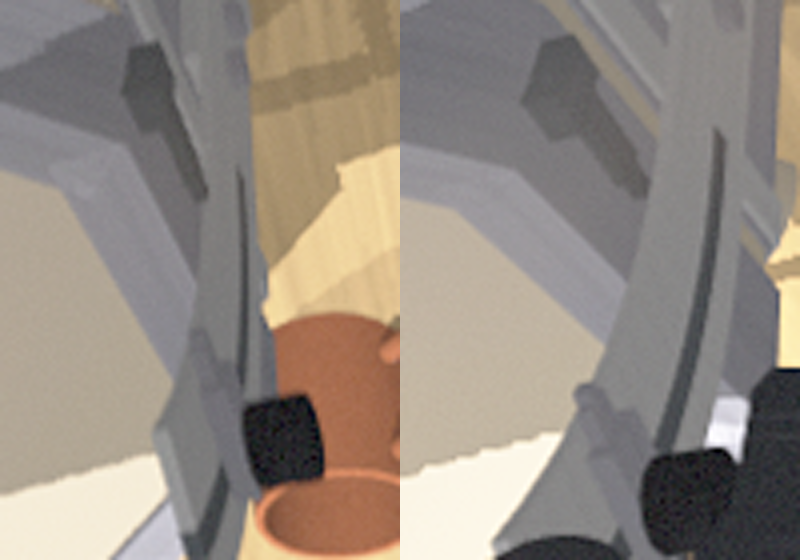

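The two wrist views (left w7, right w8) show both parts clearly. The pointer bar's tip is at mosaic (198,195) and (643,192). The marker's inner tip is at (200,338) and (583,390). I'll triangulate both.

```bash
cat > tri.py <<'E'
from h import *
C=[]
for n in("w7","w8"):
    d=np.load(n+".npz");C.append({"camera_matrix":d["K"],"T":d["T"]})
px=lambda m,i:((m[0]-400*i)/4+(285,205)[i]-.4,m[1]/4+(110,170)[i]-.4)
def tri(ms,rad=True):
    def f(p):
        q=[p[0],.175-p[1]*np.cos(p[2]),.165+p[1]*np.sin(p[2])]
        r=np.concatenate([proj(C[i],k2w(k,q))[0]-px(ms[i],i) for i in(0,1)])
        return np.append(r,(p[1]-.155)*1000/2) if rad else r
    s=least_squares(f,[.145,.155,.3],x_scale=[.01,.01,.1]);return s.x.round(4),s.fun.round(1)
print("ptr",tri([(198,195),(640,192)]),tri([(198,195),(640,192)],False))
print("ptr alt edge",tri([(205,197),(645,195)]))
print("mk",tri([(200,338),(583,390)]),tri([(200,338),(583,390)],False))
print("ptr base hex",tri([(148,85),(562,85)],False))
E
python3 tri.py
```

```text
ptr (array([0.1407, 0.155 , 0.144 ]), array([ 0.1,  0.1, -0.1, -0.1, -0. ])) (array([0.1407, 0.1549, 0.1446]), array([ 0.1,  0.1, -0.1, -0.1]))
ptr alt edge (array([0.1422, 0.1548, 0.1529]), array([-0.1,  0.1,  0.1, -0. , -0.1]))
mk (array([0.1446, 0.1556, 0.4814]), array([-0.8, -1.1,  0.6,  0.9,  0.3])) (array([0.1444, 0.1558, 0.4786]), array([-0.8, -0.9,  0.8,  0.8]))
ptr base hex (array([0.1396, 0.1263, 0.1365]), array([-0.1, -0.1,  0.1,  0.1]))
```

Run:
```python
import cv2
for n,(x,y) in (("w7",(334,196)),("w8",(251,270)),("w7",(333,157)),("w8",(264,216))):
    g=cv2.cvtColor(cv2.imread(f"pics/{n}.png"),6);print(n,"cols",x-9,"..",x+9)
    for r in range(y-8,y+9): print(r,' '.join(f"{v:3d}" for v in g[r,x-9:x+10]))
```

```text
w7 cols 325 .. 343
188 108 106 107 105 104 105 106 108  97  91  87  90  92  90  91  96  90  92  91
189 104 110 108 107 103 104 105 104  93  91  86  92  95  90  90  93  92  92  91
190 108 108 107 108 106 103 105  98  90  88  86  90  91  90  93  92  88  92  93
191 107 107 106 105 105 105 106  95  89  83  83  87  91  93  91  93  89  91  94
192 105 106 107 109 106 105 103  86  77  76  74  80  90  91  90  89  92  92  93
193 105 107 107 104 107 104 100  83  74  71  74  73  86  89  92  90  92  90  93
194 108 107 107 107 108 110 102  82  75  79  80  72  81  89  92  90  91  92  91
195 106 104 106 104 108 106 101  85  78  79  78  74  75  87  91  93  90  91  93
196 108 108 104 105 109 105  98  84  77  79  76  74  70  85  92  91  90  93  92
197 108 106 106 106 104 104  96  82  75  76  75  73  72  78  90  91  91  91  92
198 110 107 105 106 105 102  91  81  80  81  79  78  73  75  88  94  89  89  93
199 115 107 105 106 103  99  90  85  84  79  82  78  74  68  82  85  85  85  87
200 124 109 107 108 101  96  89  90  83  82  78  85  73  68  74  76  73  75  80
201 135 115 109 107 102  92  87  88  83  
[... 3715 characters left out ...]
  74  76  71  66  67  65  61  61  80 104 106 108 106 106 103
217  90  89  89  88  88  86  78  70  64  65  63  59  90 107 107 108 105 106 104
218  92  91  89  88  91  88  88  74  63  65  66  64  96 108 107 105 105 104 105
219  90  94  90  87  88  87  87  84  74  71  74  73 100 107 106 106 103 106 109
220  91  91  91  89  87  91  91  88  83  85  85  89 105 105 104 103 105 105 105
221  89  90  87  89  87  88  88  88  88  88  88  90 101 107 107 105 104 107 104
222  90  88  90  91  91  91  89  86  85  88  88  95 106 109 107 106 104 103 103
223  91  90  90  90  90  89  88  89  87  87  85 100 107 107 108 107 104 102 104
224  88  89  87  90  90  88  86  89  85  86  87 101 107 107 105 106 104 101 106
```

```bash
cat >> tri.py <<'E'
print("---")
px=lambda m,i:m
for rad in(True,False):
    print("ptr",tri([(334.3,158.8),(264.8,218.2)],rad));print("mk",tri([(333.2,194.8),(249.2,268.3)],rad),tri([(334,194),(249,268)],rad))
E
python3 tri.py | sed -n '/---/,$p'
python3 - <<'E'
from h import *
R=toolR(.35);s=bot.observe();print(s["qpos"].round(2))
P=grip(0,.35,.015)-R.apply([0,0,.2]);print("target",P,R.as_euler("xyz"));plan(P,R.as_euler("xyz"))
R0=Ro.from_euler("xyz",s["tool_rot"]);print("up .12:",R0.inv().apply([0,0,.12])/.8)
R1=R0;print("horiz dir in R0",R0.inv().apply([P[0]-s["position"][0],P[1]-s["position"][1],0])/.8)
E
```

```text
---
ptr (array([0.1409, 0.155 , 0.1479]), array([ 0.1,  0.1, -0.1, -0.1,  0. ]))
mk (array([0.1437, 0.1558, 0.4847]), array([-0.5, -0.9,  0.4,  0.7,  0.4])) (array([0.1445, 0.1549, 0.4918]), array([-0.8, -0.8,  0.7,  0.7, -0. ]))
ptr (array([0.1409, 0.1551, 0.1477]), array([ 0.1,  0.1, -0.1, -0.1]))
mk (array([0.1434, 0.1562, 0.4808]), array([-0.6, -0.7,  0.6,  0.6])) (array([0.1446, 0.1549, 0.4923]), array([-0.7, -0.8,  0.7,  0.7]))
[-0.62  1.21  0.82  0.51 -0.21  1.84 -0.43]
target [ 0.62901516 -0.1705049   0.35402669] [ 2.79159265  0.         -3.04668398]
pos [0.7871 0.1677 0.2631] rpy [3.13  0.599 1.313] F [-0.2  0.5  0.3] t 15.3
turn [-0.2545  0.2365 -0.5706] deg 120.3 | shift [ 0.2367 -0.3387 -0.2446] mm 384.2
up .12: [-0.08452158  0.00149459 -0.12391073]
horiz dir in R0 [-0.3793053  -0.08623235  0.25769036]
```

Marked angle ≈ 0.337 rad. Now I'll go back to the handle: up, across and turn.

>>> move_arm:
  jaw: [255,255,255,255,255,255,255,255,255,255]
  dp:
    - [-0.034,0,-0.05]
    - [-0.034,0,-0.05]
    - [-0.034,0,-0.05]
    - [-0.054,-0.0123,0.0368]
    - [-0.054,-0.0123,0.0368]
    - [-0.054,-0.0123,0.0368]
    - [-0.054,-0.0123,0.0368]
    - [-0.054,-0.0123,0.0368]
    - [-0.054,-0.0123,0.0368]
    - [-0.054,-0.0123,0.0368]
  rotation:
    - [0,0,0]
    - [0,0,0]
    - [0,0,0]
    - [0,0,0]
    - [0,0,0]
    - [0,0,0]
    - [0,0,0]
    - [0,0,0]
    - [0,0,0]
    - [0,0,0]

```text
clock: 16.55
position: [0.6136, -0.1765, 0.3862]
tool_rot: [3.095, 0.584, 1.313]
force: [0.8, -0.6, 0.9]
grip_width: 0.0001
```

>>> move_arm:
  jaw: [130,130,130,130,130,130,130]
  dp:
    - [0,0,0]
    - [0,0,0]
    - [0,0,0]
    - [0,0,0]
    - [0,0,0]
    - [0,0,0]
    - [0,0,0]
  rotation:
    - [-0.0196,0.0182,-0.0439]
    - [-0.0196,0.0182,-0.0439]
    - [-0.0196,0.0182,-0.0439]
    - [-0.0196,0.0182,-0.0439]
    - [-0.0196,0.0182,-0.0439]
    - [-0.0196,0.0182,-0.0439]
    - [-0.0196,0.0182,-0.0439]

```text
clock: 17.42
position: [0.6142, -0.1751, 0.3873]
tool_rot: [3.071, 0.206, 2.381]
force: [0.8, -0.1, -0.4]
grip_width: 0.042
```

>>> move_arm:
  jaw: [130,130,130,130,130,130,130]
  dp:
    - [0,0,0]
    - [0,0,0]
    - [0,0,0]
    - [0,0,0]
    - [0,0,0]
    - [0,0,0]
    - [0,0,0]
  rotation:
    - [-0.0196,0.0182,-0.0439]
    - [-0.0196,0.0182,-0.0439]
    - [-0.0196,0.0182,-0.0439]
    - [-0.0196,0.0182,-0.0439]
    - [-0.0196,0.0182,-0.0439]
    - [-0.0196,0.0182,-0.0439]
    - [0,0,0]

```text
clock: 18.3
position: [0.6146, -0.1761, 0.3854]
tool_rot: [2.791, 0.032, -3.028]
force: [-0.4, -0.3, -1.5]
grip_width: 0.0419
```

Run:
```python
from h import *
R=toolR(.35);P=grip(0,.35,.015)-R.apply([0,0,.08]);plan(P,R.as_euler("xyz"));print(bot.observe()["grip_width"])
```

```text
pos [ 0.6146 -0.1761  0.3854] rpy [ 2.791  0.032 -3.028] F [-0.4 -0.3 -1.5] t 18.3
turn [0.0002 0.0075 0.0091] deg 2.1 | shift [-0.0186 -0.0086  0.1887] mm 151.79999999999998
0.04189397386438439
```

>>> move_arm:
  jaw: [130,130,130,130,130]
  dp:
    - [0,0,0]
    - [-0.0186,-0.0086,0.06]
    - [0,0,0.07]
    - [0,0,0.059]
    - [0,0,0]
  rotation:
    - [0,0.0075,0.0091]
    - [0,0,0]
    - [0,0,0]
    - [0,0,0]
    - [0,0,0]

```text
clock: 18.92
position: [0.6241, -0.1259, 0.2387]
tool_rot: [2.789, -0.006, -3.046]
force: [0.1, -0.9, 0.9]
grip_width: 0.0417
```

Run:
```python
from h import *
R=toolR(.35);plan(np.array([.6235,-.1035,.1685]),R.as_euler("xyz"))
```

```text
pos [ 0.6241 -0.1259  0.2387] rpy [ 2.789 -0.006 -3.046] F [ 0.1 -0.9  0.9] t 18.93
turn [ 0.001  -0.0019 -0.0003] deg 0.4 | shift [-0.0019 -0.0038  0.092 ] mm 73.7
```

>>> move_arm:
  jaw: [130,130,130,130,255,255,255,255]
  dp:
    - [-0.0015,-0.0038,0.031]
    - [0,0,0.031]
    - [0,0,0.03]
    - [0,0,0]
    - [0,0,0]
    - [0,0,0]
    - [0,0,0]
    - [0,0,0]
  rotation:
    - [0,0,0]
    - [0,0,0]
    - [0,0,0]
    - [0,0,0]
    - [0,0,0]
    - [0,0,0]
    - [0,0,0]
    - [0,0,0]
  squeeze: 60

```text
clock: 19.92
position: [0.6249, -0.1051, 0.1719]
tool_rot: [2.788, 0.0, -3.046]
force: [-2.2, 6.1, 8.5]
grip_width: 0.0134
```

Run:
```python
from h import *
s=bot.observe();print(s["position"].tolist(),s["tool_rot"],s["force"],s["grip_width"])
np.save("g0.npy",s["position"]);print("off axis grip depth: handle model",k2w(k,[.015,-.189,.184]))
```

```text
[0.624886025364563, -0.10506768810521633, 0.17189124136358064] [ 2.78848174e+00  3.98052465e-04 -3.04623883e+00] [-2.15964517  6.10335084  8.45560207] 0.013431981345500837
off axis grip depth: handle model [[ 0.62313312 -0.10871528  0.184     ]]
```

The grip is about 5 mm shallow on the pads, so I'll regrip a little deeper.

>>> move_arm:
  jaw: [130,130,130,255,255,255,255,255]
  dp:
    - [0,0,0]
    - [0,0,0]
    - [0,0.001,0.007]
    - [0,0,0]
    - [0,0,0]
    - [0,0,0]
    - [0,0,0]
    - [0,0,0]
  rotation:
    - [0,0,0]
    - [0,0,0]
    - [0,0,0]
    - [0,0,0]
    - [0,0,0]
    - [0,0,0]
    - [0,0,0]
    - [0,0,0]

```text
clock: 20.92
position: [0.6236, -0.1021, 0.1648]
tool_rot: [2.788, -0.002, -3.046]
force: [-2.2, 5.0, 1.9]
grip_width: 0.0138
```

Run:
```python
from h import *
s=bot.observe();print(s["position"].tolist(),s["tool_rot"],s["force"],s["grip_width"])
np.save("g0.npy",s["position"])
```

```text
[0.6236098484085056, -0.10208011422747656, 0.16479518805966556] [ 2.78816410e+00 -2.34669144e-03 -3.04565826e+00] [-2.15411707  4.99191889  1.85467913] 0.01382853853848116
```

>>> move_arm:
  jaw: [255,255,255,255,255,255,255,255,255]
  dp:
    - [0,0.0094,-0.0207]
    - [0,0.0104,-0.0203]
    - [0,0.0114,-0.0197]
    - [0,0.0124,-0.0191]
    - [0,0.0133,-0.0185]
    - [0,0.0142,-0.0178]
    - [0,0.011,-0.0126]
    - [0,0,0]
    - [0,0,0]
  rotation:
    - [0,0,0]
    - [0,0,0]
    - [0,0,0]
    - [0,0,0]
    - [0,0,0]
    - [0,0,0]
    - [0,0,0]
    - [0,0,0]
    - [0,0,0]

```text
clock: 22.05
position: [0.6212, -0.0763, 0.2837]
tool_rot: [2.789, -0.003, -3.046]
force: [1.0, 4.7, -11.3]
grip_width: 0.014
```

```bash
cat > ang.py <<'E'
from h import *
s=bot.observe();g0=np.load("g0.npy");d=w2k([0,0,k[2]],s["position"]-g0)[0];a0=np.arctan2(.019,.364)
print("t",s["clock"],"F",s["force"].round(1),"w",s["grip_width"],"rpy",s["tool_rot"].round(3),"d",d.round(4),s["qd"].round(3).max())
print("theta from dz",np.arcsin(d[2]/.3645+np.sin(a0))-a0,"from dy",np.arccos(np.cos(a0)-d[1]/.3645)-a0)
E
python3 ang.py
python3 - <<'E'
from h import *
cv2.imwrite("pics/s9.png",grab_frame("scene"))
a=cv2.imread("pics/s5.png",0).astype(int);b=cv2.imread("pics/s9.png",0)
cs=calibration("scene")
# lid handle-side top corners at angle th: compare with image edges
def lid(y,z,x,th):return [x,.175-((.175-y)*np.cos(th)-(z-.165)*np.sin(th)),.165+(.175-y)*np.sin(th)+(z-.165)*np.cos(th)]
for th in(.25,.32,.337,.36): print(th,proj(cs,k2w(k,[lid(-.054,.204,.13,th),lid(.054,.204,.13,th)])).round(1).tolist())
E
```

```text
t 22.05 F [  1.    4.7 -11.3] w 0.014042855803270369 rpy [ 2.789e+00 -3.000e-03 -3.046e+00] d [-0.      0.0259  0.1189] 0.004
theta from dz 0.33571583085436424 from dy 0.3305438957418822
0.25 [[361.0, 208.5], [392.8, 195.4]]
0.32 [[363.8, 202.8], [394.7, 192.3]]
0.337 [[364.6, 201.4], [395.2, 191.6]]
0.36 [[365.6, 199.4], [395.8, 190.6]]
```

The lid is up at about 0.336 by arm kinematics. As an independent check, I'll track the lid corner in the scene camera between the 0.25 frame and now, and check the marker hasn't moved.

```bash
python3 - <<'E'
from h import *
I={n:cv2.imread(f"pics/{n}.png",0) for n in("scene0","s5","s9")}
def shift(a,b,x,y,h=9,s=16,up=4):
    A=cv2.resize(I[a],None,fx=up,fy=up,interpolation=2);B=cv2.resize(I[b],None,fx=up,fy=up,interpolation=2)
    t=A[(y-h)*up:(y+h)*up,(x-h)*up:(x+h)*up];w=B[(y-s)*up:(y+s)*up,(x-s)*up:(x+s)*up]
    r=cv2.matchTemplate(w,t,5);_,v,_,l=cv2.minMaxLoc(r);return (np.array(l)/up-(s-h)).tolist(),round(v,3)
print("lid corner s5->s9 (want ~+3.6,-7.1)",shift("s5","s9",360,210,7))
print("lid corner2 s5->s9",shift("s5","s9",312,197,7) )
print("screw scene0->s9",shift("scene0","s9",385,208,4,10))
for n,(x,y) in dict(mug=(272,307),jar=(161,279),bowl=(437,186),post=(398,199),loop=(398,158)).items(): print(n,shift("scene0","s9",x,y,10,18))
E
python3 ang.py
```

```text
lid corner s5->s9 (want ~+3.6,-7.1) ([4.0, -7.25], 0.997)
lid corner2 s5->s9 ([4.25, -9.0], 0.968)
screw scene0->s9 ([-0.5, -1.0], 0.705)
mug ([0.0, 0.0], 0.996)
jar ([0.0, 0.0], 1.0)
bowl ([0.0, 0.0], 0.999)
post ([-1.0, -0.25], 0.787)
loop ([0.25, 0.25], 0.969)
t 22.1 F [  0.6   5.4 -11.4] w 0.014335809603807485 rpy [ 2.789e+00 -3.000e-03 -3.046e+00] d [-0.      0.0258  0.1188] 0.002
theta from dz 0.3354156548571371 from dy 0.3303080224568572
```

The lid corner moved (4.0, -7.25) px, as predicted for 0.337, and everything is steady. Handing in.

Run:
```python
from h import *
for n in("scene0","s5","s9"):
    g=cv2.imread(f"pics/{n}.png",0)[198:218,375:400];m=g<50;ys,xs=np.nonzero(m);print(n,"screw",xs.mean()+375,ys.mean()+198,m.sum())
from workcell import workorder
print(workorder.job_done(),bot.observe()["clock"])
```

```text
scene0 screw 384.1666666666667 207.97222222222223 36
s5 screw 384.6060606060606 207.21212121212122 33
s9 screw 384.1290322580645 207.03225806451613 31
the job is handed in; nothing more can be done
the job is handed in; nothing more can be done
```

The pin is fully home and the lid is being held by its handle at about 0.336 rad. My estimate of the marked angle is 0.337. I handed the job in at about 22 s of the 54 s allowed, and no verdict came back.

- **Pin:** I pushed it in with closed fingers until the push force rose from about 5 N to 47 N with no further movement. The top camera then showed its head against the hinge cheek.
- **Marked angle:** I raised the lid once to 0.25 rad, but neither camera in use could see the pointer. I lowered it gently, let go, and measured the pointer and marker tips from two close wrist views. These gave a marked angle of about 0.337 rad, good to about ±0.01.
- **Holding the lid:** I gripped the handle again and raised it. The arm's position gives 0.335 rad from its rise and 0.330 from its sideways travel. A lid corner in the scene camera moved as expected for about 0.337. The arm was steady, with about 11 N pulling down on the gripper.

**Not confirmed or in disagreement:**
- I could not see the pointer standing at the marker in the final pose, so that match is inferred from the angles.
- The marker tip measurement disagreed between the two views by about 1 px.
- The image match on the marker's screw was weak (0.71), and its dark spot read about 1 px higher in the last picture. The background behind it had changed; I never went near the marker and put this down to that.
- The mug, jar, bowl and loop tool matched their starting positions. The one post I checked matched weakly (0.79, about 1 px) because the arc and the raised lid partly cover it. I did not check the other post or the rib at the end.

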